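# Stow a thread reel in the back of a haberdashery drawer

## Task

Pull the drawer of the wide chest out all the way to its stop, then stand the straight-sided thread reel upright on the floor of that drawer's empty back compartment, let go and leave the drawer fully out. Keep the narrow chest's drawer shut and leave the other things on the table and chests where they are.

Things in the scene. Friction and masses are not known exactly. Their poses are not given: they have to be found in the camera images.
- wide_drawer (a joint): How far the wide chest's drawer is out, m: 0 shut, 0.155 at its stop. It slides level along the chest's own -x (towards the robot), with about 1.5 N of friction and no latch; it stays where it is left. It may start up to 30 mm out.
- wide: The wide wooden chest with one drawer, 240 wide x 200 deep x 100 mm high, fixed to the table on the robot's left or right, its front turned roughly to the robot. Origin: centre of its underside; x points from front to back, z up.
- wide_handle (a point): Middle of the steel bar handle on the wide drawer; moves with the drawer. Axes: x points into the chest (the drawer opens along -x), y along the bar, z up. The bar is 12 mm thick and 110 mm long, 68 mm over the table (32 mm below the chest's top); its centre line stands 45 mm out from the front panel, clear but for two 10 mm stems 46 mm either side of the middle.
- wide_bay (a point): On the floor of the wide drawer's empty back compartment, 22 mm over the table; axes as the handle, which is 169 mm towards -x; moves with the drawer. Drawer at its stop: divider (45 mm high above the floor; small bobbins fill the front compartment) 45 mm towards -x, chest's front edge 46 mm towards +x, back wall 55 mm; side walls 99 mm either way along y, 54 mm high above the floor.
- reel: The loose thread reel: a plain upright cylinder 40 mm in diameter and 56 mm high, wooden ends with white thread between, the only straight-sided reel standing loose on the table top; 56 to 112 g. Origin: centre of its underside, z up. It stands on the table in front of the narrow chest, clear of the wide drawer's path.
- narrow_drawer (a joint): How far the narrow chest's drawer is out, m: 0 shut. To be left shut.
- narrow_handle (a point): Middle of the bar handle (80 mm long, 12 mm thick, height 68 mm) of the narrow chest, 160 wide x 200 deep x 100 high, on the other side from the wide one; axes as for wide_handle.
- cone: Bystander: tapering white thread cone, base 60 mm across, 100 mm high, standing on the table a little nearer the robot than the reel and to one side. Origin: centre of underside.
- pincushion: Bystander: round grey pincushion on a wooden foot, 70 mm across, 43 mm high, a little nearer the robot than the reel, on its other side from the cone. Origin: centre of underside.
- tape_case: Bystander: round white tape-measure case, 52 mm across, 20 mm high, lying on the middle of the wide chest's top. Origin: centre of underside.
- pin_tin: Bystander: round steel tin, 62 mm across, 24 mm high, on the middle of the narrow chest's top. Origin: centre of underside.
- shears: Bystander: tailor's shears, 250 mm long, lying flat far out to the left. Origin: at the pivot, on the table.
- button_jar: Bystander: clear jar with a steel lid, 66 mm across, 90 mm high, far out to the right. Origin: centre of underside.
Not all that is in view belongs to the job. What is shaped like the reel but green, orange or yellow is not meant.

How it is judged:
On the way:
1. the wide drawer is out at its stop (beyond 147 of 155 mm) (value of joint wide_drawer above 0.147 m), for 0.2 s.
At the end, for the whole second after the job is handed in: The wide drawer is still out beyond 147 mm of its 155 mm; the reel stands upright (within 0.12 rad) and still, its underside on the floor of the back compartment (within 6 mm), anywhere within that compartment's walls; the narrow drawer is out less than 15 mm (value of joint wide_drawer above 0.147 m and x of reel in the frame of wide_bay between -0.035 and 0.045 m and y of reel in the frame of wide_bay between -0.09 and 0.09 m and z of reel in the frame of wide_bay between -0.005 and 0.006 m and angle between reel's own z axis and vertical below 0.12 rad and linear speed of reel below 0.02 m/s and value of joint narrow_drawer below 0.015 m); the robot touches nothing.
It fails at once if the narrow drawer is pulled out more than 25 mm (value of joint narrow_drawer above 0.025 m).
It fails at once if a bystander (cone, pincushion, tape case, tin, shears, jar) is moved more than 40 mm (distance of any of cone, pincushion, tape_case, pin_tin, shears, button_jar from where it was at the start of the episode above 0.04 m).
It also fails if it takes over 51 s, if anything falls off the work surface, if the arm or the gripper's body presses on something with over 40 N, if the wrist force passes 120 N, or if a joint passes its speed limit or range.

## Robot

A 6-joint arm with a two-finger parallel gripper is mounted at the origin on the work surface. World frame = base frame: x ahead of the robot, y to its left, z up, the work surface at z = 0. Lengths are in m, angles in rad, forces in N, time in s.
With the tool pointing down it reaches from about 0.25 to 0.8 m from the base axis. Payload 3.9 kg.
Tool frame: the origin (TCP) lies on the centre line of the jaws, within the pads' length; the fingertips stand 25 mm ahead of it and the grasp point (between the pads) lies 6 mm ahead of it; z points along the fingers, y is the line along which they close (so a half turn about z gives the same grasp; the last joint's range is limited). The gripper opens to 85 mm and grips with 20 to 120 N. Pads are 22 mm wide; open, the fingers measure 114 mm over their backs; the gripper's body (76 mm by 85 mm) begins 54 mm behind the grasp point. The pads swing forward as they close: fully open they stand 13 mm farther back than shut.
Start: joints at [1.319, 0.26, -0.138, 1.173, 0, 1.571], TCP at [0.131, 0.508, 0.256] pointing down, gripper open.
Joint ranges: [-2.78, 2.78], [-0.83, 1.72], [-1.28, 1.37], [-1.9, 2.12], [-1.57, 1.48], [-3.14, 3.14]. Speed limits (rad/s): [2.57, 2.57, 3.14, 3.14, 3.14, 3.14].

## Interface

Orientations are given as a rotation vector (axis times angle).
In Python, from plant import manip, optics gives the robot as it stands.
- The arm moves only by the tool carry_out, never from a script. Its argument "motion" is a list that holds one entry, the list of rows, each a list of 7 numbers: the shift along the tool's x, y, z in m, then the turn, a rotation vector about the tool's x, y, z in rad, then the opening, from 0 (shut) to 1 (fully open). A call has 1 to 8 rows; each row shifts and turns the commanded pose from where the row before left it, along the tool's axes as they then stand; what a row does not reach is not made up. A row lasts 1/8 s, in which the tool goes at most 62.5 mm and 10.7 degrees, less where a joint would pass 70% of its speed; a pose out of reach is approached as far as the arm can. A call with a gripper value outside its range is refused whole. The fingers move at their own pace and stop on an object; "squeeze" is the grip in N (left out, the last holds). Time passes only in rows, so rows that do not move let the fingers close. It gives the time, the measured TCP pose, the force, the opening and the grip force at its end, in the units of the state.
- manip.observe(): the state, without advancing time (a new reading comes with each control period).
- optics.capture(name): name is "side" or "top"; returns a dict with "img" (400x640x3 uint8, red, green, blue), "fx", "fy", "cx", "cy" (pixels), "distortion" ([k1, k2, p1, p2, k3] as OpenCV has them; the pictures are not rectified), "R" (3x3) and "t" (3): a world point X has camera coordinates R X + t. Camera axes: x right, y down, z forward; pixel columns grow to the right and rows downward; lengths in m; the calibration is good to about 2 mm. A picture is of the moment at which its call begins. There is no depth.
- manip.hand_in(): hands the job in; it is judged then, once.
The state is a dict: "time_s": time; "joint_pos": joint angles; "qvel": joint speeds; "tau": joint torques, N m; "tcp_pos": TCP position; "eef_rot": TCP orientation; "force": force on the tool from outside, world axes, zero at the start; "wrist_torque": the same for the moment, N m; "width": opening from 0.0 (shut) to 1.0 (fully open); "grip_force": force on a finger pad.
Only numpy, scipy, OpenCV 4.12 (cv2) and the standard library are available. Lean on these libraries where they do the work, as an engineer would, in place of code of your own. Each camera call takes 0.05 s, during which the arm holds its last target. There are 200 camera calls.

## Working session

There is one attempt and no reset: what is moved stays moved. The work goes in short steps, Python scripts to look and compute and a tool call to move; the robot and the scene stay as the last step left them, time stands still between calls to the robot, and variables do not carry over. Pictures are saved under pics/ and viewed, at most 10 in all, crops included, and the job is handed in when it is done.

Besides the shell and the picture viewer there is one more tool, called as name([rows], argument=value, ...), one row to a line, values as JSON. carry_out: Moves the arm, as the interface text tells. Its arguments: {"type":"object","properties":{"motion":{"type":"array"},"squeeze":{"type":"number"}},"required":["motion"]}

```bash
mkdir -p pics; python3 - <<'E'
from plant import manip, optics
import cv2, pickle
s=manip.observe(); print(s)
d={}
for n in("top","side"):
    c=optics.capture(n); d[n]=c
    cv2.imwrite(f"pics/{n}0.png",c["img"][:,:,::-1])
    print(n,{k:v for k,v in c.items() if k!="img"})
pickle.dump(d,open("d0.pkl","wb"))
E
```

```text
{'time_s': 0.0, 'joint_pos': array([ 1.31899911e+00,  2.60682860e-01, -1.39382732e-01,  1.17268821e+00,
        2.07165167e-05,  1.57081046e+00]), 'qvel': array([ 0.00031569,  0.00037986,  0.00038707, -0.00143577,  0.00042314,
        0.00047306]), 'tau': array([ 4.88786372e-04, -4.05680358e+01,  2.53920686e+01,  1.87236612e-02,
        1.53668211e-04,  3.10971537e-06]), 'tcp_pos': array([0.13063732, 0.50783277, 0.25546029]), 'eef_rot': array([-3.94466534e-01, -3.11645920e+00,  3.04611792e-03]), 'force': array([ 0.33772113,  0.19656328, -0.68543074]), 'wrist_torque': array([ 0.00535657,  0.00829729, -0.00779676]), 'grip_force': 0.0, 'width': 1.001988740544655}
top {'fx': 366.1147024324811, 'fy': 366.1147024324811, 'cx': 317.8205165677899, 'cy': 192.53053172879063, 'distortion': array([-0.07741946,  0.        ,  0.        ,  0.        ,  0.        ]), 'R': array([[-2.00382477e-02, -9.99798419e-01, -1.26059234e-03],
       [-9.96637935e-01,  2.00750589e-02, -7.94343677e-02],
       [ 7.94436617e-02, -3.35371391e-04, -9.96839301e-01]]), 't': array([-0.00505654,  0.57701664,  1.14637802])}
side {'fx': 427.817908952362, 'fy': 427.817908952362, 'cx': 315.8800736830422, 'cy': 196.68336426046838, 'distortion': array([0.02581786, 0.        , 0.        , 0.        , 0.        ]), 'R': array([[ 0.88978663, -0.45626496, -0.01010149],
       [-0.30036338, -0.56880316, -0.76566625],
       [ 0.34360092,  0.68431371, -0.64315873]]), 't': array([-0.48466995,  0.23163425,  1.15795196])}
```

View pics/top0.png

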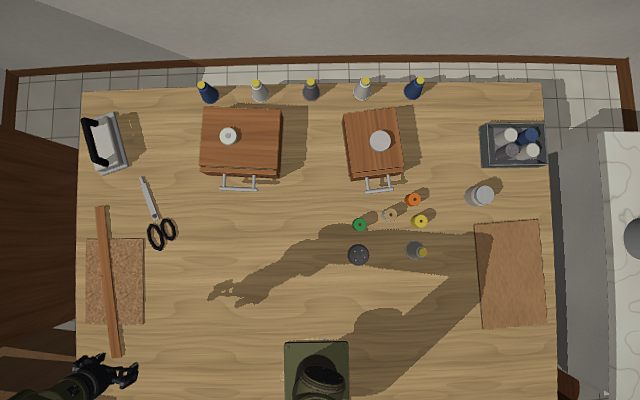

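View pics/side0.png

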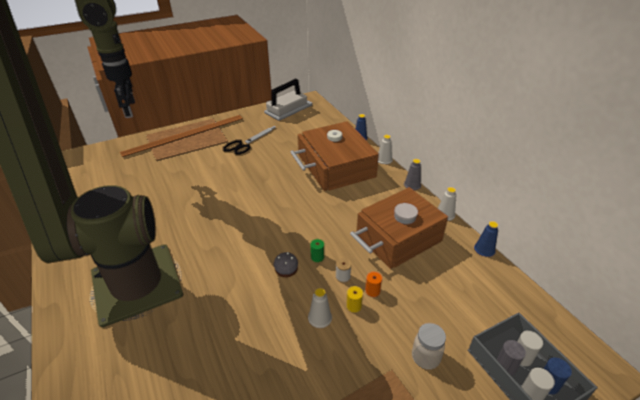

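The wide chest is on the left (top view ~240,140, handle ~(238,183)). The reel is at ~(390,214) top and (343,270) side, with the green, orange and yellow decoys close around it. I'll enlarge these areas for exact pixels.

```bash
cat > h.py <<'E'
import numpy as np, cv2
from scipy.spatial.transform import Rotation as Rt
def K(c): return np.array([[c["fx"],0,c["cx"]],[0,c["fy"],c["cy"]],[0,0,1]])
def ray(c,p):
    u=cv2.undistortPoints(np.array([[p]],float),K(c),c["distortion"])[0,0]
    R=np.array(c["R"]); return -R.T@c["t"], R.T@np.array([u[0],u[1],1])
def onz(c,p,z):
    o,d=ray(c,p); return o+d*(z-o[2])/d[2]
def proj(c,X):
    return cv2.projectPoints(np.array(X,float).reshape(-1,3),cv2.Rodrigues(np.array(c["R"]))[0],np.array(c["t"]),K(c),c["distortion"])[0][:,0]
def tri(c1,p1,c2,p2):
    o1,d1=ray(c1,p1);o2,d2=ray(c2,p2)
    s=np.linalg.lstsq(np.c_[d1,-d2],o2-o1,rcond=None)[0]
    a,b=o1+d1*s[0],o2+d2*s[1]; return (a+b)/2,np.linalg.norm(a-b)
E
python3 - <<'E'
import pickle,cv2,numpy as np
d=pickle.load(open("d0.pkl","rb"))
f=lambda n,x,y,w,h,s:cv2.resize(d[n]["img"][y:y+h,x:x+w,::-1],None,fx=s,fy=s,interpolation=cv2.INTER_CUBIC)
a=f("top",195,100,100,100,4);b=f("top",340,160,100,100,4)
e=f("side",285,115,100,75,4);g=f("side",300,225,100,75,4)
cv2.imwrite("pics/z0.png",np.vstack([np.hstack([a[:300],b[:300]]),np.hstack([e,g])]))
a2=a[200:400]
cv2.imwrite("pics/z1.png",np.hstack([f("top",195,150,100,50,8)]))
E
```

```text
(no output)
```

View pics/z0.png

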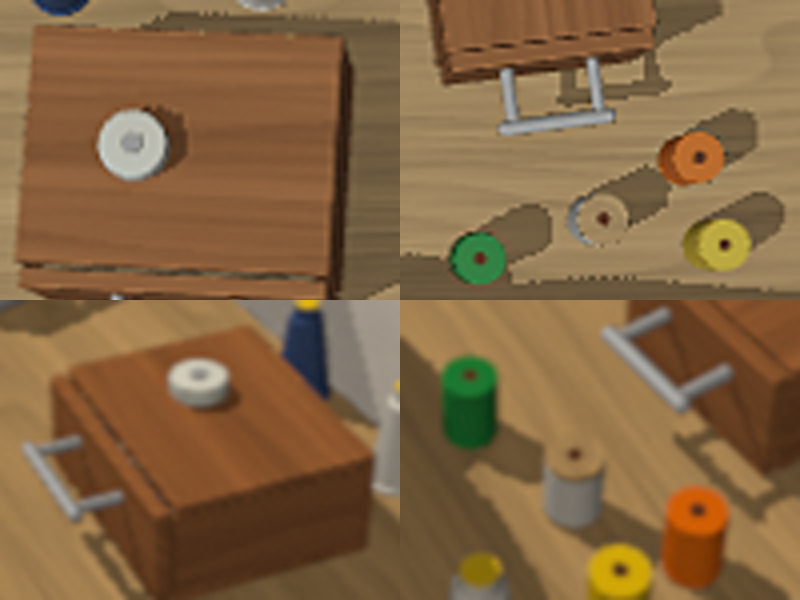

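View pics/z1.png

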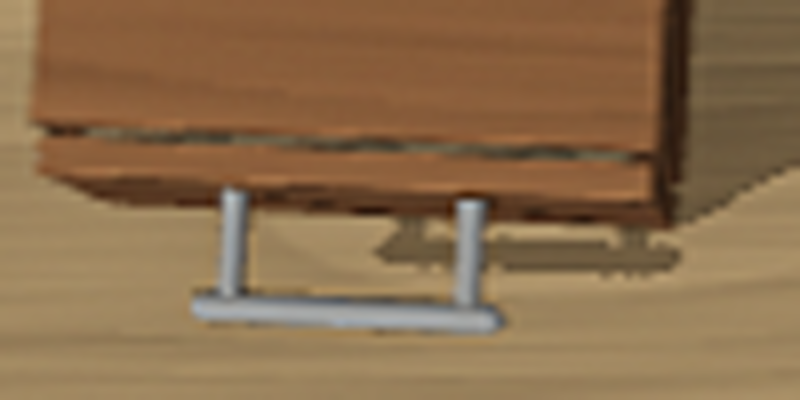

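The crops give the pixels. In the top view the wide bar's ends are at (218.4,187.9) and (257.7,189.7), and the reel's top centre is at (390.1,214.1). In the side view the bar's ends are at (290.6,151.1) and (304.1,168.9), and the reel's top is at (343.1,262.9).

```bash
cat > m.py <<'E'
import pickle; from h import *
d=pickle.load(open("d0.pkl","rb"));T,S=d["top"],d["side"]
print("bar top",onz(T,(218.4,187.9),.07),onz(T,(257.7,189.7),.07))
print("bar tri",tri(T,(218.4,187.9),S,(290.6,151.1)),tri(T,(257.7,189.7),S,(304.1,168.9)))
for n,p in dict(BL=(203.4,106.7),BR=(280.2,109.2),FL=(199.2,165.2),FR=(276.7,168.5)).items(): print(n,onz(T,p,.1))
print("reel",onz(T,(390.1,214.1),.056),onz(S,(343.1,262.9),.056),tri(T,(390.1,214.1),S,(343.1,262.9)))
for n,p in dict(green=(359.5,224.2),orange=(414.3,198.9),yellow=(420.7,220.7),).items(): print(n,onz(T,p,.056))
print("nbar",onz(T,(465/4+240-.0,0),.07)[:0],onz(T,(340+100/4,160+130/4),.07),onz(T,(340+214/4,160+117/4),.07))
print("cone top",onz(T,(422,253),.1),"cushion",onz(T,(358,255),.03))
E
python3 m.py
```

```text
bar top [0.59356673 0.28993158 0.07      ] [0.58549756 0.16796475 0.07      ]
bar tri (array([0.59406036, 0.2914897 , 0.06439721]), np.float64(0.00012158227715293121)) (array([0.58634436, 0.16777956, 0.069069  ]), np.float64(0.0016678499306946913))
BL [0.84279008 0.3302713  0.1       ]
BR [0.82817091 0.09311276 0.1       ]
FL [0.660906   0.34087292 0.1       ]
FR [0.64551897 0.10538207 0.1       ]
reel [ 0.50262867 -0.23918773  0.056     ] [ 0.50260425 -0.2407824   0.056     ] (array([ 0.50294893, -0.23961338,  0.05458606]), np.float64(0.0006594969516730773))
green [ 0.47353572 -0.14328898  0.056     ]
orange [ 0.54821277 -0.31670764  0.056     ]
yellow [ 0.48004011 -0.33413792  0.056     ]
nbar [] [ 0.57022753 -0.16137126  0.07      ] [ 0.57848288 -0.24962435  0.07      ]
cone top [ 0.38442878 -0.32214925  0.1       ] cushion [ 0.37686477 -0.1388977   0.03      ]
```

carry_out([
  [[0,0,0,0,0,0.173,0.4],[0,0,0,0,0,0.173,0.4],[0,0,0,0,0,0.173,0.4],[0,0,0,0,0,0.173,0.4],[0,0,0,0,0,0.173,0.4],[0,0,0,0,0,0.173,0.4],[0,0,0,0,0,0.173,0.4],[0,0,0,0,0,0.172,0.4]],
], squeeze=40)

```text
time_s: 1.1
tcp_pos: [0.1307, 0.5081, 0.2558]
eef_rot: [2.297, 2.142, -0.002]
force: [-0.9, 0.1, 0.6]
width: 0.402
grip_force: 0.0
```

```bash
cat >> h.py <<'E'
def go(X,verbose=True):
    from plant import manip
    s=manip.observe(); R=Rt.from_rotvec(s["eef_rot"]).as_matrix()
    print("tcp",s["tcp_pos"].round(4),"yhead",np.arctan2(R[1,1],R[0,1]).round(4),"z",R[:,2].round(3),"w",round(s["width"],2),"grip",round(s["grip_force"],1),"F",s["force"].round(1),"t",s["time_s"],"j",s["joint_pos"].round(2))
    print("tool shift to",X,(R.T@(np.array(X)-s["tcp_pos"])).round(4))
E
python3 -c "
from h import *
go([.590,.229,.2])"
```

```text
tcp [0.1307 0.5081 0.2558] yhead -0.0697 z [-0.    -0.001 -1.   ] w 0.4 grip 0.0 F [-0.9  0.1  0.6] t 1.1 j [ 1.32  0.26 -0.14  1.17  0.    2.96]
tool shift to [0.59, 0.229, 0.2] [-0.2463  0.4777  0.0559]
```

carry_out([
  [[-0.025,0.048,0.0056,0,0,0,0.4],[-0.025,0.048,0.0056,0,0,0,0.4],[-0.025,0.048,0.0056,0,0,0,0.4],[-0.025,0.048,0.0056,0,0,0,0.4],[-0.025,0.048,0.0056,0,0,0,0.4],[-0.025,0.048,0.0056,0,0,0,0.4],[-0.025,0.048,0.0056,0,0,0,0.4],[-0.025,0.048,0.0056,0,0,0,0.4]],
])

```text
time_s: 2.1
tcp_pos: [0.5024, 0.283, 0.2109]
eef_rot: [-2.291, -2.149, 0.001]
force: [0.6, 0.4, 1.0]
width: 0.397
grip_force: 0.0
```

carry_out([
  [[-0.0232,0.0467,0.0056,0,0,0,0.4],[-0.0232,0.047,0.0056,0,0,0,0.4],[0,0,0,0,0,0,0.4]],
])

```text
time_s: 2.48
tcp_pos: [0.5942, 0.2296, 0.1986]
eef_rot: [2.296, 2.144, -0.002]
force: [-0.7, 0.1, 0.2]
width: 0.397
grip_force: 0.0
```

```bash
python3 -c "
from h import *
go([.590,.229,.074])"
```

```text
tcp [0.5942 0.2296 0.1986] yhead -0.0685 z [-0.001 -0.001 -1.   ] w 0.4 grip 0.0 F [-0.7  0.1  0.2] t 2.475 j [ 0.37  0.48  0.05  1.14 -0.    2.01]
tool shift to [0.59, 0.229, 0.074] [-0.0007 -0.0041  0.1246]
```

carry_out([
  [[0,-0.004,0.03,0,0,0,0.4],[0,0,0.03,0,0,0,0.4],[0,0,0.03,0,0,0,0.4],[0,0,0.02,0,0,0,0.4],[0,0,0.015,0,0,0,0.4],[0,0,0,0,0,0,0.4]],
])

```text
time_s: 3.22
tcp_pos: [0.5863, 0.2323, 0.0742]
eef_rot: [-2.29, -2.149, 0.004]
force: [0.1, 0.8, -0.1]
width: 0.403
grip_force: 0.0
```

```bash
python3 - <<'E'
from h import *; from plant import optics
go([.590,.229,.074])
a=cv2.resize(optics.capture("side")["img"][100:200,250:400,::-1],None,fx=4,fy=4,interpolation=cv2.INTER_CUBIC)
cv2.imwrite("pics/s1.png",a)
E
```

```text
tcp [0.5863 0.2323 0.0742] yhead -0.0633 z [-0.003 -0.001 -1.   ] w 0.4 grip 0.0 F [ 0.1  0.8 -0.1] t 3.225 j [ 0.38  0.56 -0.16  0.86  0.    2.01]
tool shift to [0.59, 0.229, 0.074] [-0.003   0.0039  0.0002]
```

View pics/s1.png

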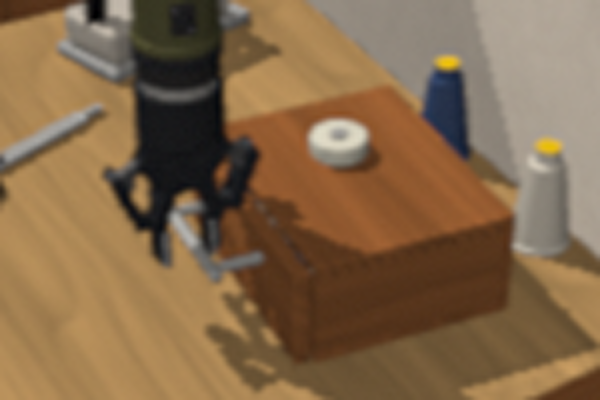

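The fingers straddle the bar, at about (160,255) and (210,240) in the crop. I'll close on it and pull.

carry_out([
  [[0,0,0,0,0,0,0],[0,0,0,0,0,0,0],[0,0,0,0,0,0,0],[0,0,0,0,0,0,0],[0,-0.01,0,0,0,0,0],[0,-0.02,0,0,0,0,0],[0,-0.02,0,0,0,0,0],[0,-0.02,0,0,0,0,0]],
])

```text
time_s: 4.28
tcp_pos: [0.5188, 0.2373, 0.0766]
eef_rot: [2.291, 2.148, 0.006]
force: [2.1, 1.2, 6.6]
width: 0.122
grip_force: 39.8
```

```bash
python3 -c "
from h import *
go([.438,.239,.074])"
```

```text
tcp [0.5188 0.2373 0.0766] yhead -0.0643 z [ 0.004  0.001 -1.   ] w 0.12 grip 39.8 F [2.1 1.2 6.6] t 4.275 j [ 0.43  0.47 -0.33  0.77 -0.    2.06]
tool shift to [0.438, 0.239, 0.074] [-0.0035 -0.0808  0.0023]
```

carry_out([
  [[0,-0.02,0,0,0,0,0],[0,-0.02,0,0,0,0,0],[0,-0.015,0,0,0,0,0],[0,-0.01,0,0,0,0,0],[0,-0.005,0,0,0,0,0],[0,-0.003,0,0,0,0,0],[0,-0.003,0,0,0,0,0],[0,0,0,0,0,0,0]],
])

```text
time_s: 5.28
tcp_pos: [0.4427, 0.2423, 0.0765]
eef_rot: [2.291, 2.149, 0.005]
force: [0.6, 1.0, 8.4]
width: 0.123
grip_force: 40.0
```

carry_out([
  [[0,-0.002,0,0,0,0,0],[0,-0.002,0,0,0,0,0],[0,0,0,0,0,0,0]],
])

```text
time_s: 5.65
tcp_pos: [0.4395, 0.2426, 0.0765]
eef_rot: [2.29, 2.148, 0.006]
force: [3.0, 0.9, 6.8]
width: 0.126
grip_force: 39.9
```

carry_out([
  [[0,-0.002,0,0,0,0,0],[0,-0.002,0,0,0,0,0],[0,0,0,0,0,0,0]],
])

```text
time_s: 6.02
tcp_pos: [0.4393, 0.2427, 0.0766]
eef_rot: [2.287, 2.143, 0.013]
force: [10.8, -1.7, -0.6]
width: 0.124
grip_force: 39.3
```

carry_out([
  [[0,0.002,0,0,0,0,0],[0,0,0,0,0,0,0.4],[0,0,0,0,0,0,0.4],[0,0,0,0,0,0,0.4],[0,0,-0.03,0,0,0,0.4],[0,0,-0.04,0,0,0,0.5],[0,0,-0.04,0,0,0,0.7],[0,0,0,0,0,0,0.7]],
])

```text
time_s: 7.02
tcp_pos: [0.4377, 0.2431, 0.1882]
eef_rot: [2.29, 2.149, 0.009]
force: [0.5, -0.7, 0.2]
width: 0.701
grip_force: 0.0
```

```bash
python3 -c "
from h import *
go([.503,-.240,.186])"
```

```text
tcp [0.4377 0.2431 0.1882] yhead -0.0638 z [ 0.005  0.003 -1.   ] w 0.7 grip 0.0 F [ 0.5 -0.7  0.2] t 7.025 j [ 0.51  0.25 -0.33  0.98  0.    2.14]
tool shift to [0.503, -0.24, 0.186] [-0.4779  0.0959  0.0011]
```

carry_out([
  [[-0.0478,0.0096,0,0,0,0,0.7],[-0.0478,0.0096,0,0,0,0,0.7],[-0.0478,0.0096,0,0,0,0,0.7],[-0.0478,0.0096,0,0,0,0,0.7],[-0.0478,0.0096,0,0,0,0,0.7],[-0.0478,0.0096,0,0,0,0,0.7],[-0.0478,0.0096,0,0,0,0,0.7],[-0.0478,0.0096,0,0,0,0,0.7]],
])

```text
time_s: 8.02
tcp_pos: [0.4873, -0.1457, 0.1839]
eef_rot: [-2.29, -2.148, 0.002]
force: [-0.1, 0.4, -0.8]
width: 0.7
grip_force: 0.0
```

carry_out([
  [[-0.0478,0.0096,0,0,0,0,0.7],[-0.0478,0.0096,0,0,0,0,0.7],[0,0,0,0,0,0,0.7],[0,0,0,0,0,0,0.7]],
])

```text
time_s: 8.52
tcp_pos: [0.5002, -0.2405, 0.1839]
eef_rot: [-2.289, -2.147, 0.001]
force: [0.1, 0.5, -0.5]
width: 0.704
grip_force: 0.0
```

```bash
python3 -c "
from h import *
go([.503,-.240,.046])"
```

```text
tcp [ 0.5002 -0.2405  0.1839] yhead -0.0644 z [-0.003  0.002 -1.   ] w 0.7 grip 0.0 F [ 0.1  0.5 -0.5] t 8.525 j [-0.45  0.35 -0.2   1.02  0.    1.19]
tool shift to [0.503, -0.24, 0.046] [0.0004 0.0032 0.1379]
```

carry_out([
  [[0,0.003,0.04,0,0,0,0.7],[0,0,0.035,0,0,0,0.7],[0,0,0.025,0,0,0,0.7],[0,0,0.02,0,0,0,0.7],[0,0,0.018,0,0,0,0.7],[0,0,0,0,0,0,0.7]],
])

```text
time_s: 9.28
tcp_pos: [0.5025, -0.239, 0.0458]
eef_rot: [-2.286, -2.148, 0.002]
force: [-0.0, -0.0, -0.6]
width: 0.701
grip_force: 0.0
```

carry_out([
  [[0,0,0,0,0,0,0.2],[0,0,0,0,0,0,0.2],[0,0,0,0,0,0,0.2],[0,0,0,0,0,0,0.2]],
], squeeze=35)

```text
time_s: 9.78
tcp_pos: [0.5049, -0.2415, 0.0481]
eef_rot: [2.291, 2.149, 0.002]
force: [-0.2, 1.4, 3.9]
width: 0.463
grip_force: 35.6
```

```bash
python3 -c "
from h import *
go([.503,-.240,.20])"
```

```text
tcp [ 0.5049 -0.2415  0.0481] yhead -0.064 z [ 0.002 -0.    -1.   ] w 0.46 grip 35.6 F [-0.2  1.4  3.9] t 9.775 j [-0.45  0.48 -0.39  0.7   0.    1.19]
tool shift to [0.503, -0.24, 0.2] [ 0.0013 -0.0018 -0.1519]
```

carry_out([
  [[0,0,-0.03,0,0,0,0.2],[0,0,-0.05,0,0,0,0.2],[0,0,-0.06,0,0,0,0.2],[0,0,-0.02,0,0,0,0.2],[0,0,0,0,0,0,0.2]],
])

```text
time_s: 10.4
tcp_pos: [0.5054, -0.2421, 0.2091]
eef_rot: [2.289, 2.146, 0.002]
force: [0.1, 0.4, -1.1]
width: 0.457
grip_force: 35.5
```

```bash
python3 - <<'E'
from h import *; from plant import optics; import pickle
go([.607,.228,.20])
d={n:optics.capture(n) for n in("top","side")}; pickle.dump(d,open("d1.pkl","wb"))
a=cv2.resize(d["top"]["img"][90:240,190:290,::-1],None,fx=4,fy=4,interpolation=cv2.INTER_CUBIC)
b=cv2.resize(d["side"]["img"][100:250,260:360,::-1],None,fx=4,fy=4,interpolation=cv2.INTER_CUBIC)
cv2.imwrite("pics/s2.png",np.hstack([a,b]))
E
```

```text
tcp [ 0.5054 -0.2421  0.2091] yhead -0.0642 z [ 0.004 -0.002 -1.   ] w 0.46 grip 35.5 F [ 0.1  0.4 -1.1] t 10.4 j [-0.45  0.34 -0.15  1.08 -0.    1.19]
tool shift to [0.607, 0.228, 0.2] [0.4757 0.0712 0.0086]
```

View pics/s2.png

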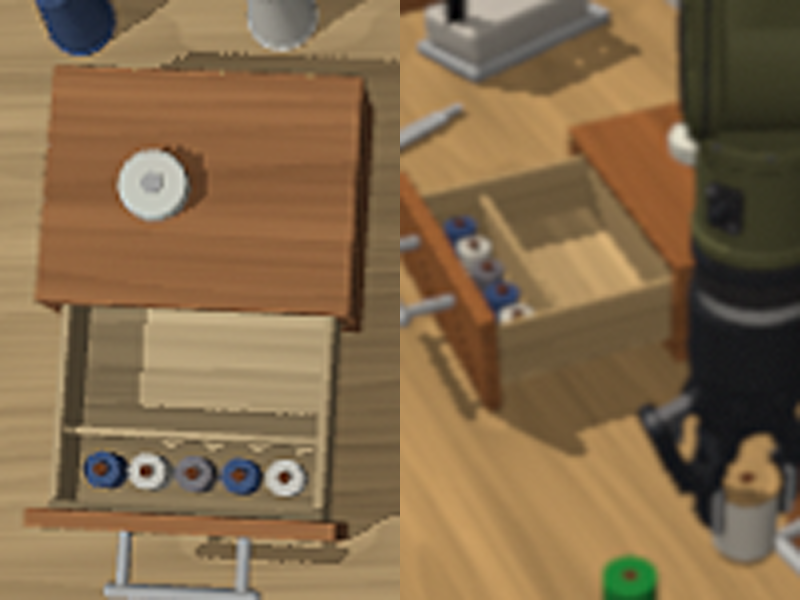

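The drawer is out, with its back bay between the divider (crop row ~435) and the chest's front edge (~305). The reel is held upright. I'll check the bay's position against these edges.

```bash
python3 - <<'E'
from h import *; import pickle
T=pickle.load(open("d1.pkl","rb"))["top"]
a=[onz(T,p,.067) for p in((208.4,197.1),(269.1,200.1))]; f=[onz(T,p,.1) for p in((199.1,164.6),(277.6,168.3))]
ex=np.array([np.cos(.064),-np.sin(.064),0]); m=(f[0]+f[1])/2; dv=(a[0]+a[1])/2
print(a,f,"div-front",(m-dv)@ex,"bay from div",dv+.045*ex,"from front",m-.046*ex)
h=[onz(T,(190+X/4,90+Y/4),.07) for X,Y in((105,590),(256,596))]
print("handle",h,"out",(m-(h[0]+h[1])/2)@ex-.06)
E
```

```text
[array([0.56592843, 0.32202268, 0.067     ]), array([0.55297339, 0.13352197, 0.067     ])] [array([0.66274996, 0.34119911, 0.1       ]), array([0.64606716, 0.10266841, 0.1       ])] div-front 0.09513665826802944 bay from div [0.60435878 0.22489429 0.067     ] from front [0.60850274 0.22487575 0.1       ]
handle [array([0.44136973, 0.29669592, 0.07      ]), array([0.43500328, 0.18056438, 0.07      ])] out 0.15684722267257156
```

carry_out([
  [[0,0,0,0,0,-0.175,0.2],[0,0,0,0,0,-0.175,0.2],[0,0,0,0,0,-0.175,0.2],[0,0,0,0,0,-0.175,0.2],[0,0,0,0,0,-0.175,0.2],[0,0,0,0,0,-0.175,0.2],[0,0,0,0,0,-0.175,0.2],[0,0,0,0,0,-0.175,0.2]],
])

```text
time_s: 11.5
tcp_pos: [0.5029, -0.2408, 0.2047]
eef_rot: [-0.359, -3.117, -0.002]
force: [-0.3, -0.7, -0.5]
width: 0.458
grip_force: 35.5
```

carry_out([
  [[0,0,0,0,0,-0.17,0.2],[0,0,0,0,0,0,0.2]],
])

```text
time_s: 11.75
tcp_pos: [0.5031, -0.2409, 0.2051]
eef_rot: [-0.105, -3.136, -0.003]
force: [-0.2, 0.8, -1.2]
width: 0.453
grip_force: 35.5
```

```bash
python3 -c "
from h import *
go([.605,.228,.20])"
```

```text
tcp [ 0.5031 -0.2409  0.2051] yhead 1.504 z [-0.004  0.002 -1.   ] w 0.45 grip 35.5 F [-0.2  0.8 -1.2] t 11.75 j [-0.45  0.34 -0.15  1.08 -0.   -0.38]
tool shift to [0.605, 0.228, 0.2] [-0.0704  0.4746  0.0055]
```

carry_out([
  [[-0.007,0.047,0,0,0,0,0.2],[-0.007,0.047,0,0,0,0,0.2],[-0.007,0.047,0,0,0,0,0.2],[-0.007,0.047,0,0,0,0,0.2],[-0.007,0.047,0,0,0,0,0.2],[-0.007,0.047,0,0,0,0,0.2],[-0.007,0.047,0,0,0,0,0.2],[-0.007,0.047,0,0,0,0,0.2]],
])

```text
time_s: 12.75
tcp_pos: [0.5841, 0.1316, 0.206]
eef_rot: [-0.107, -3.138, 0.001]
force: [0.7, 0.3, -0.6]
width: 0.456
grip_force: 35.7
```

carry_out([
  [[-0.007,0.047,0,0,0,0,0.2],[-0.007,0.047,0,0,0,0,0.2],[0,0,0,0,0,0,0.2],[0,0,0,0,0,0,0.2]],
])

```text
time_s: 13.25
tcp_pos: [0.6038, 0.2227, 0.206]
eef_rot: [-0.104, -3.138, 0.002]
force: [0.4, 0.4, 0.3]
width: 0.456
grip_force: 35.8
```

```bash
python3 -c "
from h import *
go([.605,.226,.072])"
```

```text
tcp [0.6038 0.2227 0.206 ] yhead 1.5047 z [-0.002 -0.001 -1.   ] w 0.46 grip 35.8 F [0.4 0.4 0.3] t 13.25 j [ 0.35  0.49  0.08  1.17 -0.    0.42]
tool shift to [0.605, 0.226, 0.072] [-0.0013  0.0036  0.134 ]
```

carry_out([
  [[-0.001,0.003,0.03,0,0,0,0.2],[0,0,0.03,0,0,0,0.2],[0,0,0.03,0,0,0,0.2],[0,0,0.02,0,0,0,0.2],[0,0,0.015,0,0,0,0.2],[0,0,0.005,0,0,0,0.2],[0,0,0,0,0,0,0.2]],
])

```text
time_s: 14.12
tcp_pos: [0.6059, 0.2257, 0.0775]
eef_rot: [0.103, 3.14, -0.0]
force: [-0.1, 0.1, -0.8]
width: 0.461
grip_force: 35.8
```

carry_out([
  [[0,0,0.002,0,0,0,0.2],[0,0,0,0,0,0,0.2]],
])

```text
time_s: 14.38
tcp_pos: [0.6062, 0.2262, 0.0759]
eef_rot: [0.102, 3.139, 0.001]
force: [0.2, -1.3, -1.1]
width: 0.454
grip_force: 35.8
```

carry_out([
  [[0,0,0.002,0,0,0,0.2],[0,0,0,0,0,0,0.2]],
])

```text
time_s: 14.62
tcp_pos: [0.6057, 0.2261, 0.0732]
eef_rot: [-0.102, -3.14, 0.0]
force: [0.5, 0.1, -0.7]
width: 0.457
grip_force: 35.8
```

carry_out([
  [[0,0,0.002,0,0,0,0.2],[0,0,0,0,0,0,0.2]],
])

```text
time_s: 14.88
tcp_pos: [0.6056, 0.226, 0.071]
eef_rot: [-0.102, -3.139, 0.0]
force: [-0.6, -0.6, -0.2]
width: 0.46
grip_force: 35.8
```

carry_out([
  [[0,0,0.0015,0,0,0,0.2],[0,0,0,0,0,0,0.2]],
])

```text
time_s: 15.12
tcp_pos: [0.606, 0.2261, 0.0701]
eef_rot: [0.102, 3.139, 0.0]
force: [-1.1, -0.8, 1.0]
width: 0.46
grip_force: 35.9
```

carry_out([
  [[0,0,0.001,0,0,0,0.2],[0,0,0,0,0,0,0.2]],
])

```text
time_s: 15.38
tcp_pos: [0.6064, 0.226, 0.0701]
eef_rot: [0.102, 3.138, 0.0]
force: [-1.6, -0.8, 5.9]
width: 0.459
grip_force: 36.5
```

Floor contact (z stopped at 0.070, force up). I'll open gently and lift.

carry_out([
  [[0,0,0,0,0,0,0.5],[0,0,0,0,0,0,0.55],[0,0,0,0,0,0,0.65],[0,0,0,0,0,0,0.7],[0,0,0,0,0,0,0.7],[0,0,-0.02,0,0,0,0.7],[0,0,-0.03,0,0,0,0.7],[0,0,-0.05,0,0,0,0.7]],
])

```text
time_s: 16.38
tcp_pos: [0.6044, 0.2255, 0.1678]
eef_rot: [-0.102, -3.136, 0.003]
force: [1.3, -0.1, -0.7]
width: 0.702
grip_force: 0.0
```

carry_out([
  [[0,0,-0.03,0,0,0,0.7],[0,-0.05,0,0,0,0,0.7],[0,-0.05,0,0,0,0,0.7],[0,-0.05,0,0,0,0,0.7],[0,-0.05,0,0,0,0,0.7],[0,-0.05,0,0,0,0,0.7],[0,0,0,0,0,0,0.7]],
])

```text
time_s: 17.25
tcp_pos: [0.5892, -0.0267, 0.1989]
eef_rot: [-0.11, -3.14, 0.001]
force: [1.5, 1.4, 0.5]
width: 0.699
grip_force: 0.0
```

```bash
python3 - <<'E'
from h import *; from plant import optics
d={n:optics.capture(n) for n in("top","side")}
a=cv2.resize(d["top"]["img"][90:240,190:290,::-1],None,fx=4,fy=4,interpolation=cv2.INTER_CUBIC)
b=cv2.resize(d["side"]["img"][100:250,260:360,::-1],None,fx=4,fy=4,interpolation=cv2.INTER_CUBIC)
cv2.imwrite("pics/s3.png",np.hstack([a,b])); cv2.imwrite("pics/t3.png",d["top"]["img"][:,:,::-1])
E
```

```text
(no output)
```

View pics/s3.png

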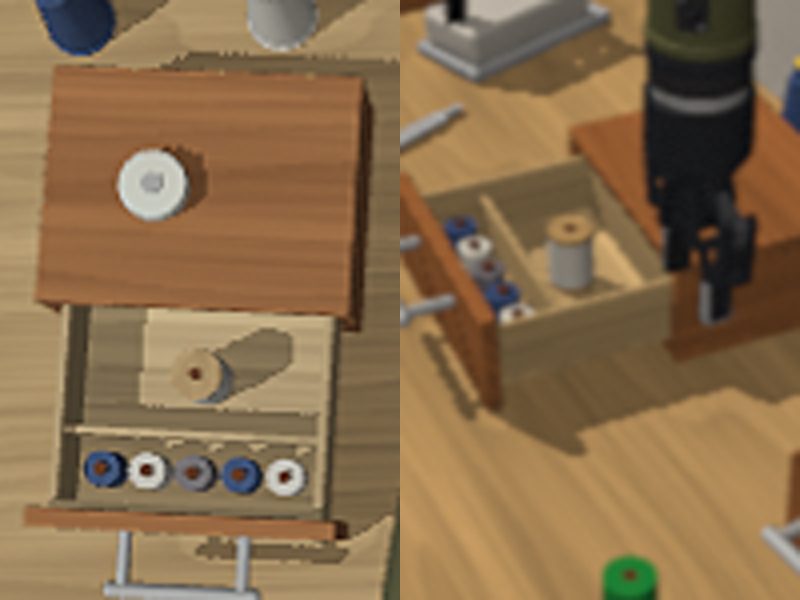

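View pics/t3.png

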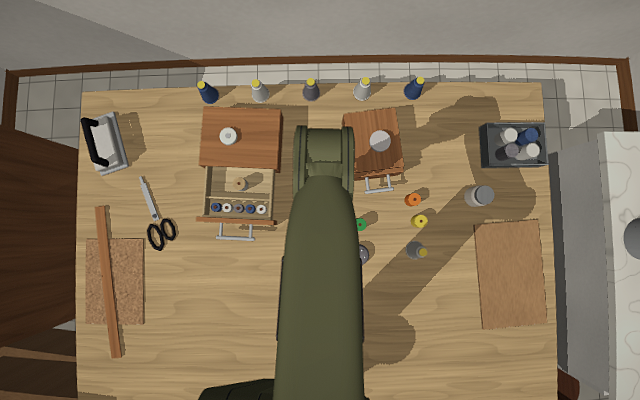

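The reel stands upright in the back bay (top view about (239,184)). The drawer is unchanged at its stop, the bystanders are in place and the arm is clear, so I'm handing in.

```bash
python3 -c "
from plant import manip
print(manip.hand_in())"
```

```text
the job is handed in; nothing more can be done
None
```

I pulled the wide drawer out to its stop, stood the reel upright in its back compartment, let go with the arm clear, and handed the job in at about 17 s of the 51 s; no verdict came back, but the last pictures show the narrow drawer shut and the bystanders in view where they started.

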